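Start the lag screw square with the socket driver

TASK

Take the square-handled socket driver out of its wooden stand and set it squarely over the head of the lag screw that still stands proud of the sloping plywood mount, feeling for the flats until the socket drops fully over the head before the screw is turned. Then turn the screw at least a quarter turn clockwise with the driver held square to the slope, and hang the driver back in its stand, upright and let go. Leave the circuit board and the multimeter where they lie.

Things in the scene. Friction and masses are not known exactly. Their poses are not given: they have to be found in the camera images.
- driver: Socket driver hanging upright in the stand, 0.2 kg. Origin: centre of the socket's open lower mouth; z runs up the tool, x and y square to the flats of socket and handle. Steel socket 23 x 23 mm outside, opening 17 x 17 mm and 22 mm deep, up to z = 40 mm; collar 42 x 42 mm from 40 to 45 mm; black handle 26 x 26 mm from 45 to 107 mm (grip at about 80 mm, firmly).
- stand: Fixed wooden block 88 x 88 x 50 mm with a square through well 28 x 28 mm, bevelled to 36 mm at the top. Origin: centre of its underside, x and y along its sides. The driver hangs in the well by its collar on the block's top, its mouth 10 mm above the table, its flats turned at most 0.1 rad from the block's.
- stand_hole0 (a point): Centre of the well's mouth, on the top of the stand, 50 mm above the table.
- mount: Fixed plywood mount, 112 x 104 mm on the table, with a sloping 100 x 100 mm face leaning 20 degrees towards the mount's own -x. Origin: on the table, below the point (62 mm up) where the screw's axis meets the face; z up. A second lag screw, 34 mm to its own -y side, is already home (top 13 mm off the face): leave it.
- screw_top (a point): Top centre of the proud lag screw's head, 26 mm off the face. z points out along the screw's axis, square to the face; x and y are fixed to the mount and do NOT turn with the head. Below the top: a bevelled square crown 4 mm high (8 mm wide, 14 mm at its foot), a square head 14 x 14 x 12 mm, a washer 25 x 3 mm. Where the flats point differs each time and is not reported: see it or feel for it.
- lag_screw (a joint): Rad that the screw has been turned: 0 at the start, growing clockwise seen from above; tells nothing of where the flats point. Needs 0.1 to 0.2 N m, also turns back; sinks 1 mm per rad. Flats not matched, the socket's mouth stops 2 to 5 mm below the top of the head; within about 12 degrees of a match a push of 5 to 15 N sinks it to 16 mm, onto the washer. It has 14 degrees of play either way.
- controller_board: Loose circuit board, 53 x 70 x 15 mm, lying between and behind the two places. Bystander. Origin: centre of its underside.
- multimeter: Loose pocket multimeter, 138 x 72 x 44 mm, at the back right. Bystander. Origin: centre of its underside.
There are look-alikes about, which are no part of the job. There is more than one size of the driver; the one meant has the size given above.

How it is judged:
By the outcome, as a careful person would: the job done as asked, in the order asked, and still so for the second after the job is handed in, with the robot touching nothing.
It also fails if it takes over 72 s, if anything falls off the work surface, if the arm or the gripper's body presses on something with over 40 N, if the wrist force passes 120 N, or if a joint passes its speed limit or range.

ROBOT

A 6-joint arm with a two-finger parallel gripper is mounted at the origin on a cart in front of the work surface, level with it; the furniture and walls round the work are solid. World frame = base frame: x ahead of the robot, y to its left, z up, the work surface at z = 0. Lengths are in m, angles in rad, forces in N, time in s.
With the tool pointing down it reaches from about 0.35 to 0.975 m from the base axis. Payload 4.9 kg.
Tool frame: the origin (TCP) lies between the finger pads; the fingertips stand 14 mm ahead of it and the grasp point (between the pads) lies 5 mm behind it (manip.tcp_to_tips is the distance from the TCP to the fingertips, in m); z points along the fingers, y is the line along which they close (so a half turn about z gives the same grasp; the last joint's range is limited). The gripper opens to 85 mm and grips with 20 to 120 N. Pads are 22 mm wide; open, the fingers measure 114 mm over their backs; the gripper's body (76 mm by 85 mm) begins 54 mm behind the grasp point. The pads swing forward as they close: fully open they stand 13 mm farther back than shut.
Start: joints at [-1.311, 0.053, 1.613, -0, 1.476, -0.119], TCP at [0.231, -0.581, 0.245] pointing down, gripper open.
Joint ranges: [-3.01, 3.01], [-1.01, 2.22], [0.06, 2.58], [-1.02, 4.17], [0.09, 2.62], [-3.14, 3.14]. Speed limits (rad/s): [2.57, 2.57, 3.14, 3.14, 3.14, 3.14].

INTERFACE

Orientations are given as a unit quaternion [w, x, y, z].
In Python, from plant import manip gives the robot as it stands.
- The arm moves only by the tool servo_tool, never from a script. Its argument "moves" is a list that holds one entry, the list of rows, each a list of 7 numbers: the shift along the tool's x, y, z in mm, then the turn, a rotation vector about the tool's x, y, z in degrees, then the finger opening in mm, from 0 to 85.4. In form: [[[x, y, z, ax, ay, az, fingers], ...]]. A call has 1 to 12 rows; each row shifts and turns the commanded pose from where the row before left it, along the tool's axes as they then stand; what a row does not reach is not made up. A row lasts 1/8 s, in which the tool goes at most 62.5 mm and 10.7 degrees, less where a joint would pass 70% of its speed; a pose out of reach is approached as far as the arm can. A call with a gripper value outside its range is refused whole. The fingers move at their own pace and stop on an object; the grip force is fixed at half the most. Time passes only in rows, so rows that do not move let the fingers close. It gives the time, the measured TCP pose, the force, the opening and the grip force at its end, in the units of the state.
- manip.state(): the state, without advancing time (a new reading comes with each control period).
- manip.grab_frame(name): name is "side" or "top"; returns a dict with "image" (384x512x3 uint8, blue, green, red), "mtx" (3x3 intrinsics, pixels), "dist_coeffs" ([k1, k2, p1, p2, k3] as OpenCV has them; the pictures are not rectified), "eye" and "rotation" of the camera in the world. Camera axes: x right, y down, z forward; pixel columns grow to the right and rows downward; lengths in m; the calibration is good to about 2 mm. A picture is of the moment at which its call begins. There is no depth.
- manip.job_done(): hands the job in; it is judged then, once.
The state is a dict: "time": time; "joint_pos": joint angles; "joint_vel": joint speeds; "joint_efforts": joint torques, N m; "tool_pos": TCP position; "tool_rot": TCP orientation; "contact_force": force on the tool from outside, world axes, zero at the start; "ft_torque": the same for the moment, N m; "gripper_width": opening from 0.0 (shut) to 1.0 (fully open); "grasp_force": force on a finger pad.
Only numpy, scipy, OpenCV 4.12 (cv2) and the standard library are available. Lean on these libraries where they do the work, as an engineer would, in place of code of your own. Each camera call takes 0.05 s, during which the arm holds its last target. There are 200 camera calls.

## Working session

There is one attempt and no reset: what is moved stays moved. The work goes in short steps, Python scripts to look and compute and a tool call to move; the robot and the scene stay as the last step left them, time stands still between calls to the robot, and variables do not carry over. Pictures are saved under pics/ and viewed, at most 10 in all, crops included, and the job is handed in when it is done.

Besides the shell and the picture viewer there is one more tool, called after "Request:" by a JSON object that holds its "api" and its "payload". servo_tool: Moves the arm, as the interface text tells. Its arguments: {"type":"object","properties":{"moves":{"type":"array"}},"required":["moves"]}

```bash
mkdir -p pics; cat > h.py <<'E'
import numpy as np, cv2
from scipy.spatial.transform import Rotation as R
from plant import manip
def grab(n,f=None):
    g=manip.grab_frame(n)
    if f: cv2.imwrite('pics/'+f,g['image'])
    return g
E
python3 - <<'E'
from h import *
a=grab('top');b=grab('side')
im=np.hstack([a['image'],b['image']])
cv2.imwrite('pics/top0.png',cv2.resize(a['image'],(800,600),interpolation=cv2.INTER_CUBIC));cv2.imwrite('pics/side0.png',cv2.resize(b['image'],(800,600),interpolation=cv2.INTER_CUBIC))
for g in(a,b):
    print(g['mtx'],g['dist_coeffs'],g['eye'],g['rotation'])
import pickle;pickle.dump((a,b),open('f0.pkl','wb'))
print(manip.state())
E
```

```text
[[377.70995836   0.         251.14851923]
 [  0.         377.70995836 188.59639162]
 [  0.           0.           1.        ]] [0.01280499 0.         0.         0.         0.        ] [ 0.45597453 -0.06357531  1.00543232] [ 0.04331885 -0.69827719  0.71353093 -0.03749738]
[[375.67068984   0.         255.2064705 ]
 [  0.         375.67068984 188.01252786]
 [  0.           0.           1.        ]] [-0.0262872  0.         0.         0.         0.       ] [ 0.58821588 -1.01285588  0.48966918] [-0.54643843  0.83701357  0.02775113 -0.00657226]
{'time': 0.1, 'joint_pos': array([-1.31097327e+00,  5.32864035e-02,  1.61420360e+00,  7.12793425e-06,
        1.47600944e+00, -1.18965303e-01]), 'joint_vel': array([ 1.51721334e-04, -1.40028794e-03, -4.30556767e-03,  4.22740548e-04,
       -2.79373894e-05, -6.02888661e-04]), 'joint_efforts': array([ 6.42387586e-04, -3.94908607e+01, -3.71362209e+01, -6.70384520e-05,
        4.00906996e-03,  5.37610148e-06]), 'tool_pos': array([ 0.23099941, -0.58014245,  0.24416067]), 'tool_rot': array([-9.51283048e-04,  9.82118087e-01,  1.88263521e-01, -6.35523288e-05]), 'contact_force': array([-0.18823271,  0.49305771,  1.3696196 ]), 'ft_torque': array([0.00593705, 0.02971411, 0.0296465 ]), 'grasp_force': 0.0, 'gripper_width': 1.003076982231233}
```

View pics/top0.png

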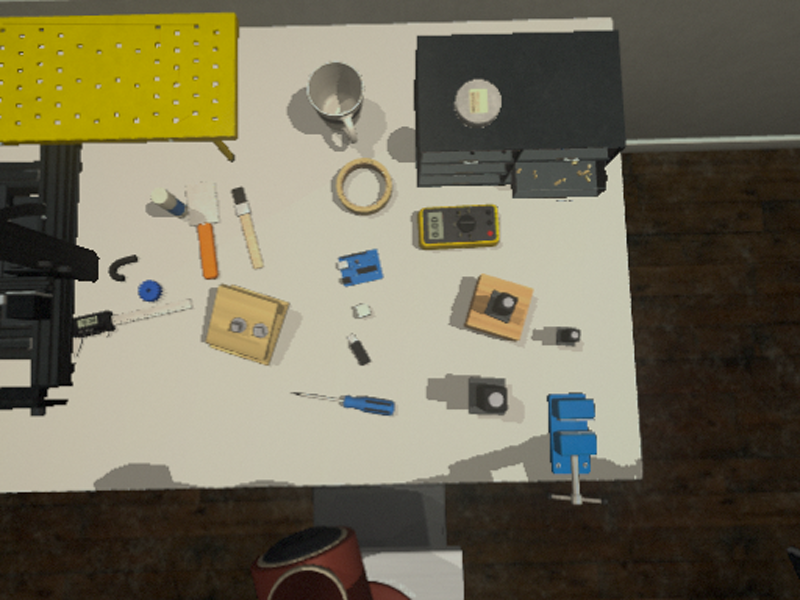

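View pics/side0.png

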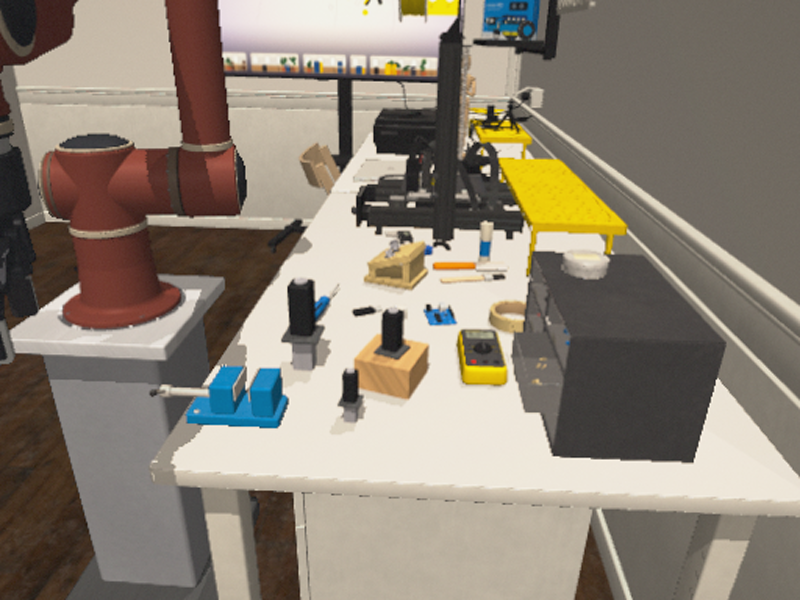

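Top view: the target driver hangs in the wooden stand at (500,303). Look-alikes are a larger free-standing driver at (490,397) and a smaller one at (568,336). The mount is at (247,323) with screw heads at (237,326) and (260,330), and there are two unrelated tools at (150,290) and (370,403). The side view shows the same: stand driver (392,345), big one (302,320), small one (349,393). I choose the one in the stand and will check it in a close crop.

```bash
cat >> h.py <<'E'
def rot(g):
    q=np.array(g['rotation']);return R.from_quat(q[[1,2,3,0]]).as_matrix()
def proj(g,P):
    M=rot(g); c=(np.atleast_2d(P)-g['eye'])@M
    return cv2.projectPoints(c,np.zeros(3),np.zeros(3),g['mtx'],g['dist_coeffs'])[0][:,0]
def plane(g,uv,z):
    n=cv2.undistortPoints(np.array(uv,float).reshape(-1,1,2),g['mtx'],g['dist_coeffs'])[:,0]
    d=np.c_[n,np.ones(len(n))]@rot(g).T
    return g['eye']+d*((z-g['eye'][2])/d[:,2])[:,None]
def crop(g,x0,y0,w,h,s):
    c=cv2.resize(g['image'][y0:y0+h,x0:x0+w],None,fx=s,fy=s,interpolation=cv2.INTER_CUBIC)
    for x in range((x0+9)//10*10,x0+w,10):
        cv2.line(c,(int((x-x0+.5)*s),0),(int((x-x0+.5)*s),6),(0,0,255),1);cv2.putText(c,str(x),(int((x-x0+.5)*s)-8,16),0,.33,(0,0,255),1)
    for y in range((y0+9)//10*10,y0+h,10):
        cv2.line(c,(0,int((y-y0+.5)*s)),(6,int((y-y0+.5)*s)),(0,0,255),1);cv2.putText(c,str(y),(8,int((y-y0+.5)*s)+4),0,.33,(0,0,255),1)
    return c
E
python3 - <<'E'
from h import *
import pickle;a,b=pickle.load(open('f0.pkl','rb'))
T=np.hstack([crop(a,126,178,66,50,6),crop(a,288,170,66,50,6)])
S=np.hstack([crop(b,226,147,66,48,6),crop(b,222,190,66,70,6)[:288]])
cv2.imwrite('pics/m0.png',np.vstack([T,S]))
k=.64
for n,uv in dict(stand=[(482*k,273*k),(535*k,290*k),(520*k,341*k),(465*k,324*k)],mount=[(287*k,300*k),(222*k,284*k)]).items(): print(n,plane(a,uv,.05))
E
```

```text
stand [[ 0.59819525 -0.2039189   0.05      ]
 [ 0.56831805 -0.28882615  0.05      ]
 [ 0.48616301 -0.26072661  0.05      ]
 [ 0.51544971 -0.17327103  0.05      ]]
mount [[0.56087507 0.11512906 0.05      ]
 [0.58955087 0.22148031 0.05      ]]
```

View pics/m0.png

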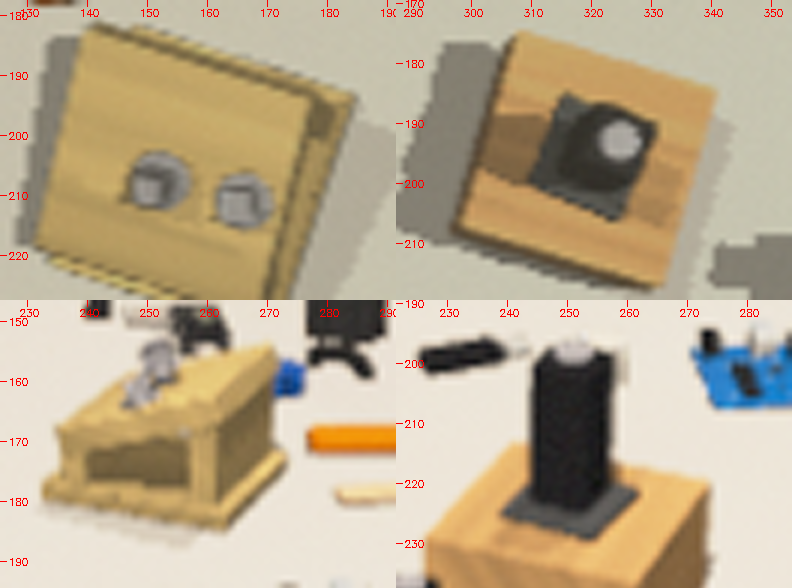

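Crop: the driver in the stand matches the size given, with its cap at (324.5,193) in the top view. The proud screw is the left (+y) one: head at (150.3,208.5) top, (252,155) side. The slope faces the robot. Next I fit poses to these pixels and overlay the models.

```bash
cat > fit.py <<'E'
from h import *
import pickle
from scipy.optimize import least_squares
a,b=pickle.load(open('f0.pkl','rb'))
def Rz(t): return R.from_euler('z',t).as_matrix()
# stand+driver
obsS=[(a,(308.3,175.3),(.044,.044,.05)),(a,(341.3,185.2),(.044,-.044,.05)),(a,(332,217.3),(-.044,-.044,.05)),
 (b,(275,220),(.044,-.044,.05)),(b,(226.5,229.5),(-.044,-.044,.05))]
def pr(p,o): return proj(o[0],Rz(p[2])@np.array(o[2])+[p[0],p[1],0])[0]
s=least_squares(lambda p:np.concatenate([pr(p,o)-o[1] for o in obsS]),[.54,-.23,-.33],loss='soft_l1')
print('stand',s.x,s.fun.reshape(-1,2).round(1).tolist())
# mount
n=np.array([-np.sin(np.radians(20)),0,np.cos(np.radians(20))])
O=[(a,(150.3,208.7),tuple(np.array([0,0,.062])+.026*n)),(b,(252.3,154.5),tuple(np.array([0,0,.062])+.026*n)),
 (a,(165,211.5),tuple(np.array([0,-.034,.062])+.013*n)),(b,(249,162),tuple(np.array([0,-.034,.062])+.013*n))]
C=[(b,(232.5,180.3),(-1,-1)),(b,(263,185),(1,-1)),(b,(274,173),(1,1)) ][:2]
C=[(b,(232.5,180.5),(-1,-1)),(b,(263.5,185),(1,-1)),(b,(273.8,173),(1,1))]
def f(p):
    r=[pr(p,o)-o[1] for o in O]
    r+=[pr(p,(c[0],None,(p[3]+.056*c[2][0],p[4]+.052*c[2][1],0)))-c[1] for c in C]
    return np.concatenate(r)
m=least_squares(f,[.53,.19,-.3,0,-.017]);print('mount',m.x,m.fun.reshape(-1,2).round(1).tolist())
# triangulate driver top, proud top
def tri(ua,ub): return least_squares(lambda P:np.concatenate([proj(a,P)[0]-ua,proj(b,P)[0]-ub]),[.54,0,.1])
for u,v in [((324.5,193),(251.2,198)),((150.3,208.7),(252.3,154.5))]:
    t=tri(u,v);print(t.x,t.fun.round(1))
pickle.dump((s.x,m.x),open('fit.pkl','wb'))
E
python3 fit.py
python3 - <<'E'
from h import *
import pickle;a,b=pickle.load(open('f0.pkl','rb'));ps,pm=pickle.load(open('fit.pkl','rb'))
Rz=lambda t:R.from_euler('z',t).as_matrix()
def sq(w,z,c=(0,0)):
    h=w/2;return np.array([(c[0]+h,c[1]+h,z),(c[0]+h,c[1]-h,z),(c[0]-h,c[1]-h,z),(c[0]-h,c[1]+h,z)])
def draw(c,g,P,x0,y0,s,col):
    q=proj(g,P);q=((q-[x0,y0]+.5)*s).astype(int);cv2.polylines(c,[q.reshape(-1,1,2)],True,col,1)
ims=[]
for g,x0,y0 in((a,302,178),(b,238,192)):
    c=crop(g,x0,y0,40,30,10)
    for w,z,col in((.026,.117,(0,255,255)),(.042,.055,(255,255,0)),(.088,.05,(0,255,0))): draw(c,g,sq(w,z)@Rz(ps[2]).T+[ps[0],ps[1],0],x0,y0,10,col)
    ims.append(c)
n=R.from_euler('y',-20,degrees=True).as_matrix()
for g,x0,y0 in((a,142,198),(b,238,148)):
    c=crop(g,x0,y0,30,30,10);c=np.pad(c,((0,0),(0,100),(0,0)))
    th=np.linspace(0,2*np.pi,30);W=np.c_[.0125*np.cos(th),.0125*np.sin(th),0*th+.010]
    draw(c,g,(W@n.T+[0,0,.062])@Rz(pm[2]).T+[pm[0],pm[1],0],x0,y0,10,(0,0,255))
    P=np.array([[0,0,.026],[0,0,.010]])
    draw(c,g,(P@n.T+[0,0,.062])@Rz(pm[2]).T+[pm[0],pm[1],0],x0,y0,10,(0,255,0))
    ims.append(c)
cv2.imwrite('pics/m1.png',np.vstack([np.hstack(ims[:2]),np.hstack(ims[2:])]))
E
```

```text
stand [ 0.54370846 -0.23039213 -0.29858289] [[-0.9, -0.8], [-0.3, -1.3], [0.3, -0.1], [-13.0, 16.9], [-0.4, 0.0]]
mount [ 0.52685445  0.18673257 -0.30575734 -0.00236414  0.00722114] [[0.1, -0.3], [-1.0, -1.0], [0.5, -0.6], [-0.2, -1.8], [0.1, -0.8], [0.2, -0.2], [-0.3, 1.1]]
[ 0.54382488 -0.22969322  0.11914409] [-0.  -0.1 -0.1  0. ]
[0.51924475 0.19107574 0.08220362] [-0.1 -0.5 -0.7  0.1]
```

View pics/m1.png

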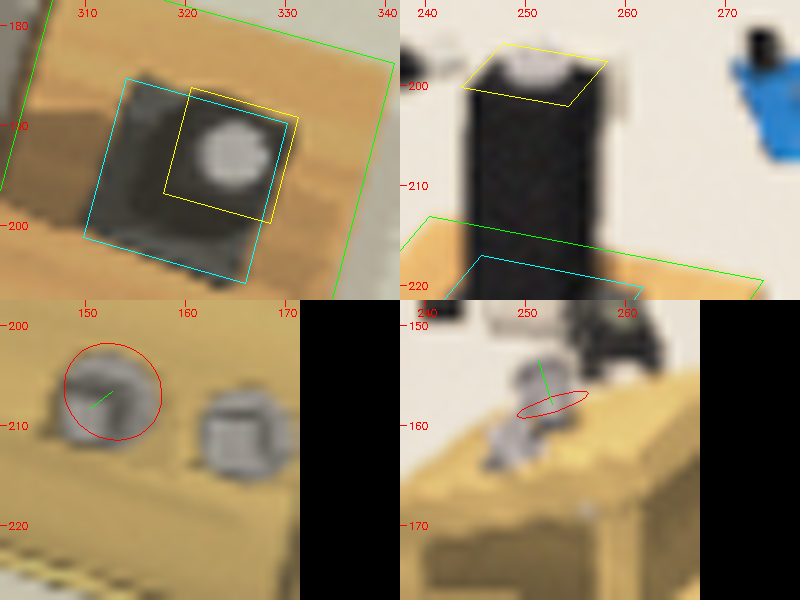

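```bash
python3 - <<'E'
from h import *
import pickle;a,b=pickle.load(open('f0.pkl','rb'))
e=plane(a,[(140.5,182),(176.5,194)],.079);d=e[0]-e[1];print('top edge',e,'yaw',np.arctan2(-d[0],d[1]))
e=plane(a,[(126+6,178+40.5)],.045);print(e)
# silhouettes of screws in top
hsv=cv2.cvtColor(a['image'],cv2.COLOR_BGR2HSV);s=hsv[...,1].astype(float)
print(s[198:218,143:175].astype(int))
w=np.clip((110-s)/70,0,1)
for x0,x1 in((144,159),(160,173)):
    ww=w[200:218,x0:x1];y,x=np.mgrid[200:218,x0:x1];print(ww.sum(),(x*ww).sum()/ww.sum(),(y*ww).sum()/ww.sum())
def cl(g,x0,y0,w,h):
    im=g['image'][y0:y0+h,x0:x0+w];c=cv2.resize(im,None,fx=20,fy=20,interpolation=cv2.INTER_LANCZOS4).astype(float)
    return np.clip((c-60)*1.5,0,255).astype(np.uint8)
cv2.imwrite('pics/m2.png',np.hstack([cl(a,142,199,20,18),cl(b,243,149,18,18)]))
E
```

```text
top edge [[0.5849832  0.21673805 0.079     ]
 [0.55311817 0.12744189 0.079     ]] yaw -0.3427611472306174
[[0.49661513 0.24744857 0.045     ]]
[[119 119 117 121 119 119 118 121 120 118 120 122 120 118 120 122 120 120
  118 118 117 118 115 117 117 118 118 120 120 118 119 120]
 [119 122 120 121 117 119 119 117 119 120 120 119 118 120 122 120 120 122
  120 118 120 117 117 115 117 116 114 118 117 119 117 121]
 [119 119 118 119 121 121 120 119 116 119 119 116 120 118 119 120 120 117
  120 120 119 121 119 119 117 117 115 114 115 115 118 118]
 [119 119 119 119 119 117 119 119 119 118 118 120 121 119 120 119 120 119
  119 118 120 118 119 122 118 117 117 117 117 116 117 115]
 [117 120 118 119 119 119 120 120 121 118 118 119 118 120 120 121 118 119
  121 120 118 120 120 120 120 120 119 118 118 118 118 112]
 [120 119 116 118 121 119 116  93  67  57  60  91 117 119 120 120 120 119
  118 118 120 118 120 120 120 120 120 119 117 119 117 119]
 [121 120 120 117 120 112  58  22  22  17  22  26  52 110 121 120 120 117
  121 121 119 118 119 118 119 120 118 118 118 118 118 117]
 [122 120 119 120 117  77 
[... 1114 characters left out ...]
118  53  19  22  19  22  20  21  23  28  86 118 113 115]
 [120 117 118 117 117 119 122 119 120 119 123 119 118 118 117 118 116 117
  114  73  28  19  19  18  18  22  23  54 107 111 109 116]
 [120 117 119 120 120 118 119 117 119 118 120 120 122 120 118 119 119 118
  118 111  88  56  29  22  19  28  76 112 115 118 111 113]
 [121 119 120 118 117 121 116 118 119 118 120 117 121 120 117 119 119 121
  119 120 118 116 109  94 100 108 111 116 119 113 110 114]
 [121 120 119 122 119 119 119 119 119 120 119 120 121 120 120 118 119 117
  118 119 119 119 120 116 118 120 120 119 117 110 111 115]]
78.68571428571428 152.1693899782135 207.75780682643426
73.32857142857142 166.19228521332556 211.11513734658095
```

View pics/m2.png

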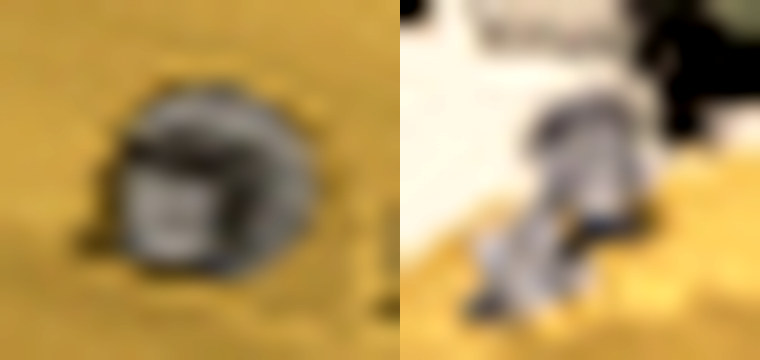

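Request:
{"api": "servo_tool", "payload": {"moves": [[[52,-26,0,0,0,0,85],[52,-26,0,0,0,0,85],[52,-26,0,0,0,0,85],[52,-26,0,0,0,0,85],[52,-26,0,0,0,0,85],[52,-26,0,0,0,0,85],[52,-26,0,0,0,0,85],[52,-26,0,0,0,0,85],[0,0,0,0,0,-10.3,85],[0,0,0,0,0,-10.3,85],[0,0,0,0,0,-10.3,85],[0,0,0,0,0,-10.3,85]]]}}

```text
time: 1.6
tool_pos: [0.5405, -0.2333, 0.2446]
tool_rot: [-0.001, 0.851, 0.524, -0.0]
contact_force: [0.7, -0.5, -0.7]
gripper_width: 0.996
grasp_force: 0.0
```

The crop shows the proud head as a bright square whose edges tilt about 8° clockwise in the image, so the flats lie at a world yaw of about -8°. The washer circle is centred at (152.2,207.7).

```bash
cat >> h.py <<'E'
YAW=-.325
def mountR(): return R.from_euler('z',YAW)*R.from_euler('y',-20,degrees=True)
def delta(pos,Rt,st=None):
    "rotation first then shift in the new tool axes; also shift in present axes"
    s=st or manip.state();q=s['tool_rot'];Rc=R.from_quat(np.array(q)[[1,2,3,0]])
    rv=np.degrees((Rc.inv()*Rt).as_rotvec());dp=np.array(pos)-s['tool_pos']
    return dict(rot=rv.round(2),after=(Rt.inv().apply(dp)*1000).round(1),now=(Rc.inv().apply(dp)*1000).round(1))
def down(yaw): # tool pointing down, tool x at yaw
    return R.from_euler('z',yaw)*R.from_euler('x',np.pi)
E
python3 - <<'E'
from h import *
import pickle;a,b=pickle.load(open('f0.pkl','rb'))
w=plane(a,[(152.2,207.7)],.0714)[0];n=mountR().apply([0,0,1])
top=w+.016*n;print('washer',w,'n',n,'top',top,proj(a,top),proj(b,top),proj(b,w))
print(delta([.5438,-.2300,.085],down(-.30+np.pi/2)), manip.state()['joint_pos'])
E
```

```text
washer [0.52111215 0.1892176  0.0714    ] n [-0.32411564  0.10921004  0.93969262] top [0.5159263  0.19096497 0.08643508] [[149.79897284 209.44822021]] [[250.64016391 153.33866725]] [[252.07231099 157.78806661]]
{'rot': array([-0.07, -0.01, -9.55]), 'after': array([  4.1,   2.2, 159.6]), 'now': array([  4.4,   1.7, 159.6])} [-5.33826430e-01 -3.17223237e-02  1.69916758e+00 -3.56483885e-05
  1.47534205e+00 -6.70908687e-02]
```

Request:
{"api": "servo_tool", "payload": {"moves": [[[4,2,0,0,0,-9.5,85],[0,0,50,0,0,0,85],[0,0,50,0,0,0,85],[0,0,30,0,0,0,85],[0,0,20,0,0,0,85],[0,0,10,0,0,0,85],[0,0,0,0,0,0,85]]]}}

```text
time: 2.48
tool_pos: [0.5444, -0.231, 0.0854]
tool_rot: [-0.0, 0.807, 0.591, -0.0]
contact_force: [-0.1, -0.2, 0.3]
gripper_width: 1.0
grasp_force: 0.0
```

```bash
python3 - <<'E'
from h import *
a=grab('top');b=grab('side')
cv2.imwrite('pics/g0.png',np.hstack([crop(a,295,165,66,75,6),crop(b,222,170,66,75,6)]))
print(delta([.5438,-.2300,.085],down(-.30+np.pi/2)))
E
```

```text
{'rot': array([ 0.14,  0.03, -0.41]), 'after': array([ 1. , -1.8,  1.8]), 'now': array([ 1. , -1.8,  1.8])}
```

View pics/g0.png

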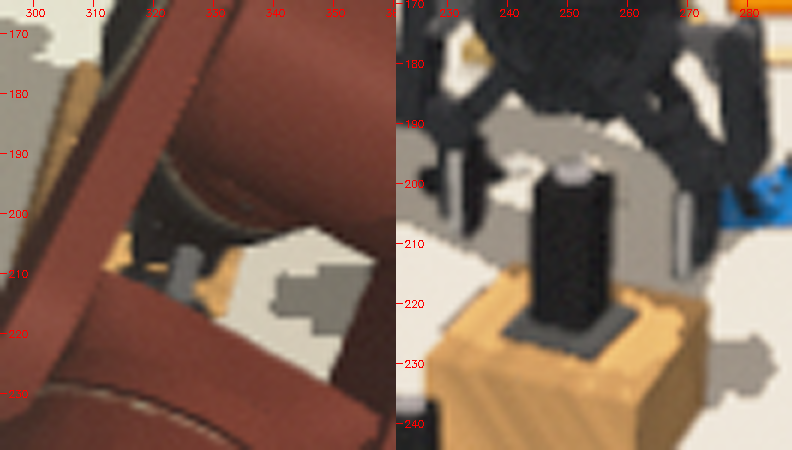

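The pads straddle the black handle in the side view (finger pads at (231,200) and (269,207), handle at (251,210)). I'll close on it.

Request:
{"api": "servo_tool", "payload": {"moves": [[[0,0,0,0,0,0,10],[0,0,0,0,0,0,10],[0,0,0,0,0,0,10],[0,0,0,0,0,0,10],[0,0,0,0,0,0,10],[0,0,0,0,0,0,10],[0,0,0,0,0,0,10]]]}}

```text
time: 3.45
tool_pos: [0.5446, -0.2311, 0.0858]
tool_rot: [0.0, 0.807, 0.591, 0.0]
contact_force: [-0.9, 0.2, 4.2]
gripper_width: 0.304
grasp_force: 57.1
```

Request:
{"api": "servo_tool", "payload": {"moves": [[[0,0,-10,0,0,0,10],[0,0,-40,0,0,0,10],[0,0,-50,0,0,0,10],[0,0,-50,0,0,0,10],[0,0,0,0,0,0,10]]]}}

```text
time: 4.08
tool_pos: [0.5464, -0.232, 0.2408]
tool_rot: [0.004, 0.807, 0.591, 0.002]
contact_force: [0.6, -0.5, -1.5]
gripper_width: 0.3
grasp_force: 58.9
```

```bash
cat >> h.py <<'E'
TOP=np.array([.5159,.1910,.0864]);D=.0758
def atscrew(h,phi,dx=0,dy=0): # mouth h above screw top, flats phi (deg) in mount frame, lateral in mount-face axes
    M=mountR();Rt=M*R.from_euler('z',phi,degrees=True)*R.from_euler('x',np.pi)
    return TOP+M.apply([dx,dy,h+D]),Rt
E
python3 - <<'E'
from h import *
print(manip.state()['contact_force'],manip.state()['gripper_width'],delta(*atscrew(.030,190)))
E
```

```text
[ 0.55825302 -0.51461192 -1.48124885] 0.30007700192140735 {'rot': array([-14.13, -16.97, -97.89]), 'after': array([135.9, 421.1, -16.8]), 'now': array([ 394.8, -193.6,   52.5])}
```

Request:
{"api": "servo_tool", "payload": {"moves": [[[49,-24,0,0,0,0,10],[49,-24,0,0,0,0,10],[49,-24,0,0,0,0,10],[49,-24,0,0,0,0,10],[49,-24,0,0,0,0,10],[49,-24,0,0,0,0,10],[49,-24,0,0,0,0,10],[49,-24,0,0,0,0,10]]]}}

```text
time: 5.08
tool_pos: [0.478, 0.2022, 0.2325]
tool_rot: [-0.001, 0.807, 0.591, -0.002]
contact_force: [0.3, 0.8, -2.2]
gripper_width: 0.301
grasp_force: 58.9
```

Request:
{"api": "servo_tool", "payload": {"moves": [[[0,0,0,-1.4,-1.7,-9.8,10],[0,0,0,-1.4,-1.7,-9.8,10],[0,0,0,-1.4,-1.7,-9.8,10],[0,0,0,-1.4,-1.7,-9.8,10],[0,0,0,-1.4,-1.7,-9.8,10],[0,0,0,-1.4,-1.7,-9.8,10],[0,0,0,-1.4,-1.7,-9.8,10],[0,0,0,-1.4,-1.7,-9.8,10],[0,0,0,-1.4,-1.7,-9.8,10],[0,0,0,-1.4,-1.7,-9.8,10],[0,0,0,0,0,0,10]]]}}

```text
time: 6.45
tool_pos: [0.4781, 0.2003, 0.2322]
tool_rot: [0.161, 0.074, 0.983, -0.042]
contact_force: [0.0, -0.6, -2.3]
gripper_width: 0.299
grasp_force: 58.8
```

```bash
python3 - <<'E'
from h import *
s=manip.state();print(s['tool_pos'],s['joint_pos'],s['contact_force'],delta(*atscrew(.030,190)))
E
```

```text
[0.47808253 0.20027254 0.23222685] [ 0.36105012 -0.35061597  2.0202877  -0.22546625  1.21926852 -1.00805037] [ 0.02055934 -0.62137042 -2.30874302] {'rot': array([ 0.  , -0.85,  0.01]), 'after': array([12.6,  5.6, 44.5]), 'now': array([12. ,  5.6, 44.7])}
```

Request:
{"api": "servo_tool", "payload": {"moves": [[[6,3,12,0,-0.8,0,10],[6.5,2.5,15,0,0,0,10],[0,0,17,0,0,0,10],[0,0,0,0,0,0,10],[0,0,0,0,0,0,10]]]}}

```text
time: 7.08
tool_pos: [0.4836, 0.203, 0.1896]
tool_rot: [0.17, 0.073, 0.982, -0.042]
contact_force: [-0.0, 0.3, -2.1]
gripper_width: 0.299
grasp_force: 58.8
```

```bash
python3 - <<'E'
from h import *
s=manip.state();print(s['tool_pos'],s['contact_force'],s['ft_torque'],delta(*atscrew(.030,190)))
a=grab('top');b=grab('side')
p=s['tool_pos'];Rc=R.from_quat(s['tool_rot'][[1,2,3,0]])
def sq(z,w): return p+Rc.apply(np.array([(w,w,z),(w,-w,z),(-w,-w,z),(-w,w,z)]))
ims=[]
for g,x0,y0 in((a,126,180),(b,226,110)):
    s_=6;c=crop(g,x0,y0,66,76,s_)
    for z,w,col in((D,.0115,(0,255,255)),(D-.04,.021,(255,255,0)),(D-.107,.013,(0,255,0))):
        q=((proj(g,sq(z,w))-[x0,y0]+.5)*s_).astype(int);cv2.polylines(c,[q.reshape(-1,1,2)],True,col,1)
    q=((proj(g,np.array([TOP,TOP-.016*mountR().apply([0,0,1])]))-[x0,y0]+.5)*s_).astype(int);cv2.line(c,q[0].tolist(),q[1].tolist(),(0,0,255),1)
    ims.append(c)
cv2.imwrite('pics/s0.png',np.hstack(ims))
E
```

```text
[0.48360989 0.20301589 0.18955396] [-0.03489575  0.29992603 -2.08267852] [0.12927507 0.28886377 0.02749609] {'rot': array([0.1 , 0.22, 0.05]), 'after': array([ 3.1, -0.6,  2.9]), 'now': array([ 3.1, -0.6,  2.9])}
```

View pics/s0.png

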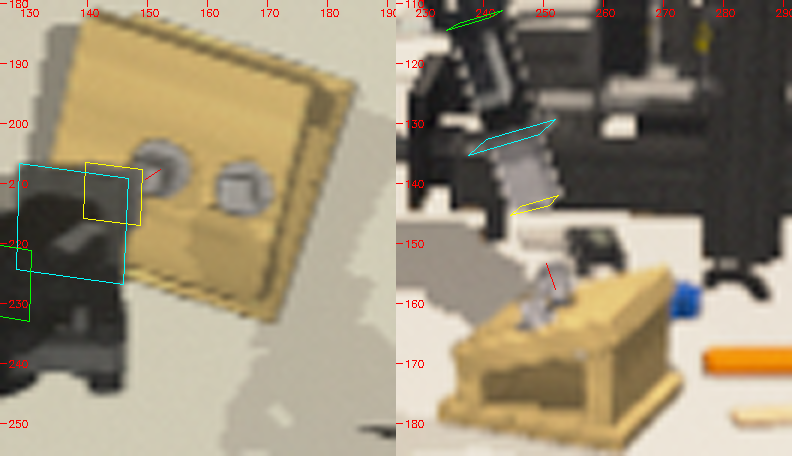

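The side view has the socket mouth at (248.2,143.7), on the screw axis within about 1 px of the model. The screw top is at about (251.4,153.5). Approaching.

Request:
{"api": "servo_tool", "payload": {"moves": [[[1.5,0,10,0.1,0.2,0,10],[0,0,10,0,0,0,10],[0,0,8,0,0,0,10],[0,0,2,0,0,0,10],[0,0,0,0,0,0,10]]]}}

```text
time: 7.8
tool_pos: [0.4916, 0.2, 0.1605]
tool_rot: [0.168, 0.073, 0.982, -0.043]
contact_force: [0.1, 0.1, -2.3]
gripper_width: 0.303
grasp_force: 58.9
```

Request:
{"api": "servo_tool", "payload": {"moves": [[[0,0,1,0,0,0,10],[0,0,1,0,0,0,10],[0,0,1,0,0,0,10],[0,0,0,0,0,0,10]]]}}

```text
time: 8.3
tool_pos: [0.4926, 0.1997, 0.1579]
tool_rot: [0.168, 0.073, 0.982, -0.043]
contact_force: [0.3, 0.4, -3.1]
gripper_width: 0.297
grasp_force: 58.9
```

```bash
cat > st.py <<'E'
from h import *
s=manip.state();M=mountR().inv()
p=s['tool_pos'];Rc=R.from_quat(s['tool_rot'][[1,2,3,0]])
print('t',s['time'],'mouth in screw-top frame mm',(M.apply(p+Rc.apply([0,0,D])-TOP)*1000).round(1),'F tool',Rc.inv().apply(s['contact_force']).round(1),'T tool',Rc.inv().apply(s['ft_torque']).round(2),'rot',delta(*atscrew(0,190))['rot'],'q6',s['joint_pos'][5].round(3),'w',round(s['gripper_width'],3))
E
python3 st.py
```

```text
t 8.3 mouth in screw-top frame mm [ 1.1  0.8 -0.1] F tool [0.8 0.6 2.9] T tool [-0.1   0.31 -0.04] rot [0.01 0.01 0.07] q6 -0.975 w 0.297
```

Request:
{"api": "servo_tool", "payload": {"moves": [[[0,0,1,0,0,0,10],[0,0,1,0,0,0,10],[0,0,1,0,0,0,10],[0,0,0,0,0,0,10]]]}}

```text
time: 8.8
tool_pos: [0.4935, 0.1994, 0.155]
tool_rot: [0.168, 0.073, 0.982, -0.043]
contact_force: [-1.2, 0.5, -1.9]
gripper_width: 0.299
grasp_force: 58.9
```

```bash
python3 st.py
```

```text
t 8.8 mouth in screw-top frame mm [ 1.   0.8 -3.2] F tool [1.8 0.4 1.4] T tool [-0.07  0.38  0.02] rot [ 0.01 -0.01  0.08] q6 -0.975 w 0.299
```

Request:
{"api": "servo_tool", "payload": {"moves": [[[0.5,0,1,0,0,0,10],[0.5,0,1,0,0,0,10],[0,0,1,0,0,0,10],[0,0,0,0,0,0,10]]]}}

```text
time: 9.3
tool_pos: [0.4936, 0.1991, 0.1518]
tool_rot: [0.168, 0.073, 0.982, -0.043]
contact_force: [0.2, 0.3, -1.8]
gripper_width: 0.293
grasp_force: 59.0
```

```bash
python3 st.py
```

```text
t 9.3 mouth in screw-top frame mm [ 0.   0.6 -6.2] F tool [0.5 0.4 1.7] T tool [-0.13  0.35  0.03] rot [ 0.   -0.    0.08] q6 -0.974 w 0.293
```

Request:
{"api": "servo_tool", "payload": {"moves": [[[0,0,1,0,0,0,10],[0,0,1,0,0,0,10],[0,0,1,0,0,0,10],[0,0,0,0,0,0,10]]]}}

```text
time: 9.8
tool_pos: [0.4946, 0.1988, 0.149]
tool_rot: [0.168, 0.073, 0.982, -0.043]
contact_force: [-0.6, 0.1, -1.6]
gripper_width: 0.295
grasp_force: 59.0
```

```bash
python3 st.py
```

```text
t 9.8 mouth in screw-top frame mm [ 0.1  0.6 -9.2] F tool [1.1 0.1 1.3] T tool [-0.07  0.27 -0.05] rot [ 0.01 -0.    0.07] q6 -0.974 w 0.295
```

Request:
{"api": "servo_tool", "payload": {"moves": [[[0,0,1,0,0,0,10],[0,0,1,0,0,0,10],[0,0,1,0,0,0,10],[0,0,1,0,0,0,10],[0,0,0,0,0,0,10]]]}}

```text
time: 10.42
tool_pos: [0.4958, 0.1984, 0.1453]
tool_rot: [0.168, 0.073, 0.982, -0.043]
contact_force: [1.7, -0.5, -2.6]
gripper_width: 0.298
grasp_force: 59.0
```

```bash
python3 st.py
```

```text
t 10.425 mouth in screw-top frame mm [  0.1   0.6 -13.2] F tool [-0.8 -0.   3.1] T tool [-0.03  0.31 -0.01] rot [ 0.   -0.    0.08] q6 -0.973 w 0.298
```

Request:
{"api": "servo_tool", "payload": {"moves": [[[0,0,1,0,0,0,10],[0,0,1,0,0,0,10],[0,0,1,0,0,0,10],[0,0,0,0,0,0,10]]]}}

```text
time: 10.92
tool_pos: [0.4969, 0.1982, 0.1431]
tool_rot: [0.168, 0.073, 0.982, -0.043]
contact_force: [-3.5, 0.6, 2.0]
gripper_width: 0.3
grasp_force: 59.5
```

```bash
python3 st.py
```

```text
t 10.925 mouth in screw-top frame mm [  0.3   0.8 -15.6] F tool [ 2.6 -0.1 -3.1] T tool [ 0.18  0.7  -0.  ] rot [0.01 0.01 0.07] q6 -0.973 w 0.3
```

Request:
{"api": "servo_tool", "payload": {"moves": [[[0,0,0.7,0,0,0,10],[0,0,0.5,0,0,0,10],[0,0,0,0,0,0,10]]]}}

```text
time: 11.3
tool_pos: [0.4973, 0.1983, 0.1431]
tool_rot: [0.168, 0.074, 0.982, -0.043]
contact_force: [-9.1, 0.4, 8.7]
gripper_width: 0.298
grasp_force: 60.4
```

```bash
python3 st.py
```

```text
t 11.3 mouth in screw-top frame mm [  0.6   0.9 -15.7] F tool [  5.7  -1.6 -11.2] T tool [0.45 1.36 0.01] rot [0.01 0.   0.06] q6 -0.973 w 0.298
```

Seated: the mouth sits 15.7 mm below the top and the push is about 13 N, so it is on the washer. Turning clockwise (+ about tool z), following the sink.

Request:
{"api": "servo_tool", "payload": {"moves": [[[0,0,-0.2,0,0,6,10],[0,0,0,0,0,6,10],[0,0,0,0,0,6,10],[0,0,0.1,0,0,6,10],[0,0,0.1,0,0,6,10],[0,0,0.1,0,0,6,10],[0,0,0,0,0,0,10]]]}}

```text
time: 12.18
tool_pos: [0.4967, 0.1981, 0.1426]
tool_rot: [0.173, 0.374, 0.911, 0.011]
contact_force: [-11.6, -0.3, 9.0]
gripper_width: 0.302
grasp_force: 60.3
```

```bash
python3 st.py
```

```text
t 12.175 mouth in screw-top frame mm [ -0.1   0.5 -16. ] F tool [  4.7  -6.7 -12.2] T tool [ 1.47  0.94 -0.02] rot [ -0.06  -0.07 -35.96] q6 -0.344 w 0.302
```

Request:
{"api": "servo_tool", "payload": {"moves": [[[0.4,-0.5,0,0,0,6,10],[0,0,0.1,0,0,6,10],[0,0,0.1,0,0,6,10],[0,0,0.1,0,0,6,10],[0,0,0,0,0,0,10]]]}}

```text
time: 12.8
tool_pos: [0.4965, 0.1981, 0.1421]
tool_rot: [0.167, 0.555, 0.814, 0.047]
contact_force: [-8.3, 0.7, 8.0]
gripper_width: 0.296
grasp_force: 60.1
```

```bash
python3 st.py
```

```text
t 12.8 mouth in screw-top frame mm [ -0.4   0.5 -16.4] F tool [  1.6  -5.  -10.3] T tool [ 1.45  0.36 -0.02] rot [-3.000e-02 -4.000e-02 -5.996e+01] q6 0.075 w 0.296
```

Request:
{"api": "servo_tool", "payload": {"moves": [[[0.2,-0.4,0,0,0,6,10],[0,0,0.1,0,0,6,10],[0,0,0.1,0,0,6,10],[0,0,0.1,0,0,6,10],[0,0,0.1,0,0,6,10],[0,0,0.1,0,0,6,10],[0,0,0,0,0,0,10]]]}}

```text
time: 13.68
tool_pos: [0.4964, 0.1982, 0.1414]
tool_rot: [0.144, 0.779, 0.602, 0.096]
contact_force: [-7.5, -0.1, 6.6]
gripper_width: 0.297
grasp_force: 60.0
```

```bash
python3 st.py
```

```text
t 13.675 mouth in screw-top frame mm [ -0.7   0.6 -17. ] F tool [-2.1 -4.6 -8.6] T tool [ 1.26 -0.37  0.02] rot [ 1.000e-02 -4.000e-02 -9.597e+01] q6 0.704 w 0.297
```

Request:
{"api": "servo_tool", "payload": {"moves": [[[-0.2,-0.4,0,0,0,6,10],[0,0,0.1,0,0,6,10],[0,0,0.1,0,0,6,10],[0,0,0.2,0,0,6,10],[0,0,0.1,0,0,6,10],[0,0,0.2,0,0,6,10],[0,0,0.1,0,0,6,10],[0,0,0.2,0,0,6,10],[0,0,0,0,0,0,10]]]}}

```text
time: 14.8
tool_pos: [0.4966, 0.1983, 0.1406]
tool_rot: [0.092, 0.957, 0.233, 0.147]
contact_force: [-7.5, 0.9, 6.2]
gripper_width: 0.298
grasp_force: 60.0
```

```bash
python3 st.py
```

```text
t 14.8 mouth in screw-top frame mm [ -0.8   0.8 -17.8] F tool [-4.5 -2.4 -8.3] T tool [ 0.64 -0.86 -0.  ] rot [ 8.0000e-02 -9.0000e-02 -1.4398e+02] q6 1.542 w 0.298
```

Sunk 2.1 mm over the 144° turn, so the screw turned about 120° (1 mm per rad). Backing off within the play and withdrawing square to the slope.

Request:
{"api": "servo_tool", "payload": {"moves": [[[-0.3,-0.2,-0.7,0,0,-5,10],[0,0,-0.5,0,0,-5,10],[0,0,-2,0,0,0,10],[0,0,-3,0,0,0,10],[0,0,-3,0,0,0,10],[0,0,0,0,0,0,10]]]}}

```text
time: 15.55
tool_pos: [0.4931, 0.1986, 0.148]
tool_rot: [0.105, 0.933, 0.316, 0.138]
contact_force: [0.5, -0.5, -1.9]
gripper_width: 0.295
grasp_force: 58.9
```

```bash
python3 st.py
```

```text
t 15.55 mouth in screw-top frame mm [-1.5 -0.  -9.7] F tool [-0.3  0.1  2. ] T tool [ 0.19 -0.09 -0.02] rot [ 3.0000e-02 -0.0000e+00 -1.3394e+02] q6 1.367 w 0.295
```

Request:
{"api": "servo_tool", "payload": {"moves": [[[0,0,-20,0,0,0,10],[0,0,-40,0,0,0,10],[0,0,-30,0,0,0,10],[0,0,0,0,0,0,10]]]}}

```text
time: 16.05
tool_pos: [0.465, 0.2092, 0.2354]
tool_rot: [0.105, 0.932, 0.316, 0.141]
contact_force: [-0.1, 0.2, -3.0]
gripper_width: 0.301
grasp_force: 59.4
```

```bash
python3 - <<'E'
from h import *
s=manip.state();print(s['tool_pos'],s['joint_pos'][5]);print(delta([.5446,-.2311,.235],down(np.radians(72.6))))
E
```

```text
[0.46500428 0.2091754  0.2354458 ] 1.3652640900573778
{'rot': array([ 19.69,  -6.03, -34.78]), 'after': array([-396.3,  207.6,    0.4]), 'now': array([-212.1,  387. ,   73.7])}
```

Request:
{"api": "servo_tool", "payload": {"moves": [[[0,0,0,4.9,-1.5,-8.7,10],[0,0,0,4.9,-1.5,-8.7,10],[0,0,0,4.9,-1.5,-8.7,10],[0,0,0,4.9,-1.5,-8.7,10],[-49.5,26,0,0,0,0,10],[-49.5,26,0,0,0,0,10],[-49.5,26,0,0,0,0,10],[-49.5,26,0,0,0,0,10],[-49.5,26,0,0,0,0,10],[-49.5,26,0,0,0,0,10],[-49.5,26,0,0,0,0,10],[-49.5,26,0,0,0,0,10]]]}}

```text
time: 17.55
tool_pos: [0.5433, -0.2338, 0.2305]
tool_rot: [-0.001, 0.806, 0.592, -0.003]
contact_force: [0.2, -0.2, -2.5]
gripper_width: 0.296
grasp_force: 59.2
```

Request:
{"api": "servo_tool", "payload": {"moves": [[[0,0,0,0,0,0,10],[0,0,0,0,0,0,10]]]}}

```text
time: 17.8
tool_pos: [0.5431, -0.2316, 0.2309]
tool_rot: [-0.002, 0.806, 0.592, -0.003]
contact_force: [0.5, 0.7, -2.2]
gripper_width: 0.302
grasp_force: 59.6
```

```bash
python3 - <<'E'
from h import *
s=manip.state();print(s['tool_pos'],s['contact_force']);print(delta([.5446,-.2311,.150],down(np.radians(72.6))))
E
```

```text
[ 0.54312953 -0.23158413  0.23089016] [ 0.49044021  0.69621622 -2.18048218]
{'rot': array([-0.36,  0.17, -0.07]), 'after': array([ 0.9,  1.3, 80.9]), 'now': array([ 1.1,  1.8, 80.9])}
```

Go down to about 10 mm above the stand and look, checking the screw too.

Request:
{"api": "servo_tool", "payload": {"moves": [[[0.9,1.3,40,-0.35,0.15,0,10],[0,0,37,0,0,0,10],[0,0,0,0,0,0,10],[0,0,0,0,0,0,10]]]}}

```text
time: 18.3
tool_pos: [0.546, -0.2309, 0.1574]
tool_rot: [0.002, 0.806, 0.592, 0.001]
contact_force: [0.1, -0.2, -2.2]
gripper_width: 0.295
grasp_force: 59.4
```

```bash
python3 - <<'E'
from h import *
s=manip.state();print(s['tool_pos'],s['contact_force']);print(delta([.5446,-.2311,.0858],down(np.radians(72.6))))
a=grab('top');b=grab('side')
p=s['tool_pos'];Rc=R.from_quat(s['tool_rot'][[1,2,3,0]]);x0,y0,s_=222,165,6
c=crop(b,x0,y0,66,75,s_)
for z,w,col in((D,.0115,(0,255,255)),(D-.04,.021,(255,255,0)),(D-.107,.013,(0,255,0))):
    q=((proj(b,p+Rc.apply(np.array([(w,w,z),(w,-w,z),(-w,-w,z),(-w,w,z)])))-[x0,y0]+.5)*s_).astype(int);cv2.polylines(c,[q.reshape(-1,1,2)],True,col,1)
t=np.vstack([crop(a,143,196,33,37,6),crop(b,236,145,33,38,6)])
cv2.imwrite('pics/r0.png',np.hstack([t,c]))
E
```

```text
[ 0.54597146 -0.23089869  0.15743036] [ 0.09974526 -0.24857809 -2.20931647]
{'rot': array([0.27, 0.09, 0.05]), 'after': array([-0.6, -1.2, 71.6]), 'now': array([-0.5, -1.6, 71.6])}
```

View pics/r0.png

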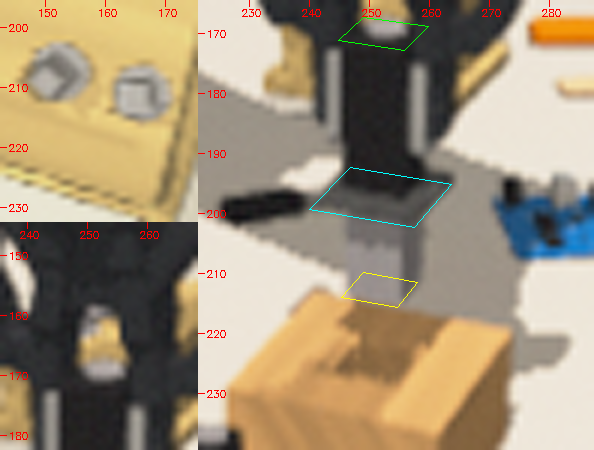

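The head has visibly turned (top view (151,207), edges now about 30° off their earlier direction). The driver hangs straight, mouth at (250,213) over the well. Lowering.

Request:
{"api": "servo_tool", "payload": {"moves": [[[-0.4,-0.8,20,0.2,0,0,10],[0,0,10,0,0,0,10],[0,0,5,0,0,0,10],[0,0,5,0,0,0,10],[0,0,5,0,0,0,10],[0,0,0,0,0,0,10]]]}}

```text
time: 19.15
tool_pos: [0.5443, -0.2315, 0.1107]
tool_rot: [-0.0, 0.806, 0.592, -0.001]
contact_force: [0.3, -0.3, -2.7]
gripper_width: 0.299
grasp_force: 59.6
```

```bash
python3 - <<'E'
from h import *
s=manip.state();print(s['contact_force'],s['ft_torque']);print(delta([.5446,-.2311,.0858],down(np.radians(72.6))))
E
```

```text
[ 0.25293118 -0.33940873 -2.73822118] [ 0.00041625 -0.01218858 -0.04578839]
{'rot': array([-0.06,  0.06, -0.02]), 'after': array([ 0.5,  0.2, 24.9]), 'now': array([ 0.5,  0.2, 24.9])}
```

Request:
{"api": "servo_tool", "payload": {"moves": [[[0.3,0,8,0,0,0,10],[0,0,8,0,0,0,10],[0,0,5,0,0,0,10],[0,0,2,0,0,0,10],[0,0,1,0,0,0,10],[0,0,0,0,0,0,10]]]}}

```text
time: 19.9
tool_pos: [0.5447, -0.2314, 0.0873]
tool_rot: [0.0, 0.806, 0.592, -0.001]
contact_force: [-0.4, 0.3, -2.5]
gripper_width: 0.298
grasp_force: 59.5
```

```bash
python3 - <<'E'
from h import *
s=manip.state();print(s['contact_force'],s['ft_torque']);print(delta([.5446,-.2311,.0858],down(np.radians(72.6))))
E
```

```text
[-0.36042716  0.26919301 -2.51208339] [0.00400453 0.03050663 0.02454575]
{'rot': array([-0.  ,  0.07, -0.01]), 'after': array([ 0.2, -0.2,  1.5]), 'now': array([ 0.2, -0.2,  1.5])}
```

Request:
{"api": "servo_tool", "payload": {"moves": [[[0,0,1,0,0,0,10],[0,0,0.7,0,0,0,10],[0,0,0,0,0,0,10]]]}}

```text
time: 20.27
tool_pos: [0.5447, -0.2314, 0.086]
tool_rot: [0.0, 0.806, 0.592, -0.001]
contact_force: [-0.7, -1.4, -0.4]
gripper_width: 0.301
grasp_force: 59.9
```

Request:
{"api": "servo_tool", "payload": {"moves": [[[0,0,0,0,0,0,35],[0,0,0,0,0,0,50],[0,0,0,0,0,0,85],[0,0,0,0,0,0,85],[0,0,0,0,0,0,85],[0,0,0,0,0,0,85],[0,0,0,0,0,0,85],[0,0,-10,0,0,0,85],[0,0,-40,0,0,0,85],[0,0,-50,0,0,0,85],[0,0,-50,0,0,0,85],[0,0,0,0,0,0,85]]]}}

```text
time: 21.78
tool_pos: [0.5473, -0.2326, 0.2429]
tool_rot: [0.006, 0.806, 0.592, 0.002]
contact_force: [0.3, 0.6, -0.3]
gripper_width: 0.993
grasp_force: 0.0
```

```bash
python3 - <<'E'
from h import *
a=grab('top');b=grab('side')
cv2.imwrite('pics/e0.png',np.hstack([crop(b,222,160,100,100,5),cv2.resize(a['image'],(298,224))if 0 else crop(a,143,150,59,100,5)]))
print(manip.state()['tool_pos'])
E
```

```text
[ 0.54493952 -0.23131045  0.23666467]
```

View pics/e0.png

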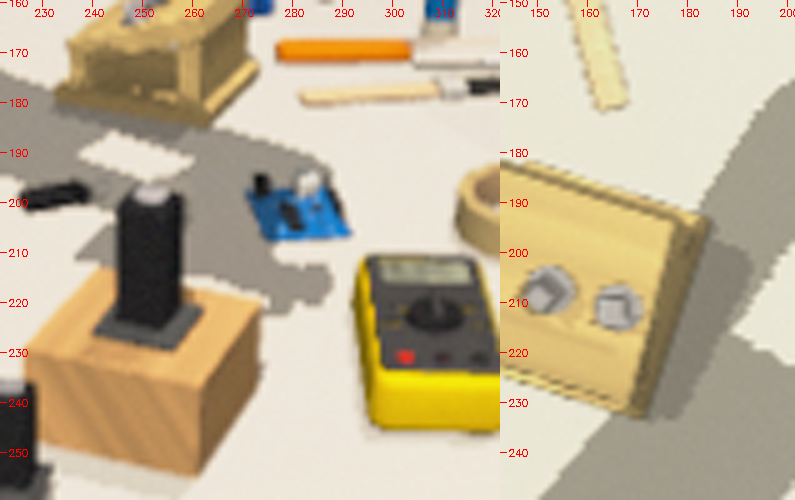

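The driver hangs upright in the stand (handle (251,212), collar flat on the block), with the gripper clear. The head is turned, and the board and multimeter have not moved. Handing in.

```bash
python3 -c "
from plant import manip
print(manip.job_done())"
```

```text
the job is handed in; nothing more can be done
None
```

I seated the socket on the proud lag screw, turned it about 120° clockwise (worked out from how far it sank), hung the driver back upright in its stand and let go, then handed the job in at about 22 s; no verdict was shown.

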